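# Interleave two glass slabs and hold the spring clip open around them

## Robot

A 6-joint arm with a two-finger parallel gripper is mounted at the origin on the work surface. World frame = base frame: x ahead of the robot, y to its left, z up, the work surface at z = 0. Lengths are in mm, angles in rad, forces in N, time in s.
With the tool pointing down it reaches from about 350 to 725 mm from the base axis. Payload 6 kg.
Tool frame: the origin (TCP) lies on the centre line of the jaws, within the pads' length; the fingertips stand 17 mm ahead of it and the grasp point (between the pads) lies 2 mm behind it; y points along the fingers, z is the direction in which the jaws open and shut, and the axes are right-handed (so a half turn about y gives the same grasp; the last joint's range is limited). The gripper opens to 85 mm and grips with 20 to 120 N. Pads are 22 mm wide; open, the fingers measure 114 mm over their backs; the gripper's body (76 mm by 85 mm) begins 54 mm behind the grasp point. The pads swing forward as they close: fully open they stand 13 mm farther back than shut.
Start: joints at [1.571, 0.04, 0.085, 0, -1.615, -0.334], TCP at [196.555, 566.87, 248.261] pointing down, gripper open.
Joint ranges: [-2.56, 2.56], [-1.29, 2.01], [-1.08, 1.49], [-3.29, 1.98], [-2.81, -0.18], [-2.99, 2.99]. Speed limits (rad/s): [2.57, 2.57, 3.01, 3.14, 3.14, 3.14].

## Interface

Orientations are given as a unit quaternion [w, x, y, z].
In Python, from plant import readout, get_image, r gives the robot as it stands.
- The arm moves only by the tool send_rows, never from a script. Its argument "steps" is one flat list of numbers, 7 for each row, row after row: the shift along the tool's x, y, z in m, then the turn, a rotation vector about the tool's x, y, z in rad, then the opening in per cent of the stroke, from 0 (shut) to 100 (fully open). A call has 1 to 10 rows; each row shifts and turns the commanded pose from where the row before left it, along the tool's axes as they then stand; what a row does not reach is not made up. A row lasts 1/8 s, in which the tool goes at most 62.5 mm and 10.7 degrees, less where a joint would pass 70% of its speed; a pose out of reach is approached as far as the arm can. A call is refused whole if a number of a shift passes 0.0625 or a number of a turn 0.188, either way. A call with a gripper value outside its range is refused whole. The fingers move at their own pace and stop on an object; "grip_force" is the grip in N (left out, the last holds). Time passes only in rows, so rows that do not move let the fingers close. It gives the time, the measured TCP pose, the force and the opening at its end, in the units of the state.
- readout.get_state(): the state, without advancing time (a new reading comes with each control period).
- get_image(name): name is "side" or "top" or "wrist"; returns a dict with "color" (420x560x3 uint8, red, green, blue), "fovy" (degrees; the focal length in pixels is half the picture's height over the tangent of half this angle, whatever the lens; pixels are square), "cx", "cy" (the principal point, pixels), "rvec" (rotation vector, rad) and "tvec" (3), from world to camera coordinates, as OpenCV has them. Camera axes: x right, y down, z forward; pixel columns grow to the right and rows downward; lengths in mm; the calibration is good to about 2 mm. A picture is of the moment at which its call begins. There is no depth.
- r.close_job(): hands the job in, once; it reports no verdict.
The state is a dict: "clock": time; "joint_positions": joint angles; "qvel": joint speeds; "joint_torque": joint torques, N m; "ee_pos": TCP position; "tcp_rot": TCP orientation; "wrist_force": force on the tool from outside, world axes, zero at the start; "wrist_torque": the same for the moment, N m; "width": finger opening in mm.
Only numpy, scipy, OpenCV 4.12 (cv2) and the standard library are available. Lean on these libraries where they do the work, as an engineer would, in place of code of your own. Each camera call takes 0.05 s, during which the arm holds its last target. There are 200 camera calls.

## Task

On the black block lies a glass slab that sticks out over one end: lay the cardboard separator squarely on it, edges in line, then the second glass slab squarely on top of that, without dropping the glass or shifting the slab below. Then take the spring clip from its cradle by its two upright handles, squeeze it wide open and bring its jaws around the overhanging end of the stack, one jaw above and one below, without touching the stack. Finish there, still holding the clip squeezed open in the air, and leave the tray, the pad and the cup alone.

Things in the scene. Friction and masses are not known exactly. Their poses are not given: they have to be found in the camera images.
- plinth: Black graphite block, fixed, 70 x 50 x 50 mm high (its x, y, z). Origin: centre of its underside, on the table.
- base_slab: Frosted glass slab 110 x 60 x 8 mm (its x, y, z), 130 g, lying loose on the block, whose top is 50 mm above the table; in its own +x direction it overhangs the block by about 40 mm. Origin: centre of its underside.
- overhang_edge (a point): Middle of the lower edge of the base slab's overhanging end: 55 mm along the slab's +x from its origin, at the height of its underside. Its x axis is the slab's, pointing out of the stack.
- separator: Stiff cardboard sheet 110 x 60 x 5 mm (its x, y, z), 30 g, lying on the table. Origin: centre of its underside. Either way round will do.
- top_slab: Second frosted glass slab, like the first: 110 x 60 x 8 mm (its x, y, z), 130 g, lying on the table. Origin: centre of its underside. Either way round will do.
- cradle: Fixed grey cradle, 60 x 70 x 50 mm high, in which the clip rests; two posts with a gap between them in which the jaws move freely. Origin: centre of its underside. The clip lifts straight up out of it.
- clip: Steel right-angle spring clip, 110 g. Origin: middle of its pivot pin, 48 mm above the table while in the cradle. z up (towards the handles), x from the pivot towards the jaw tips. Two shoulder bars, 30 mm along x, at y = +-14 to +-22 mm, rest in the cradle. Handles and jaws are 20 mm wide (y).
- clip_handles (a point): Point between the clip's two flat handles, 40 mm above its pivot. One handle stands on the +x, one on the -x side, at rest splayed to 63 mm over their tops, which are 53 mm above the pivot. Squeeze them together along x (5 N to begin, 10 N fully open; 25 N is plenty) until their outer faces stop upright, parallel, 20 mm apart, 8 to 60 mm above the pivot.
- clip_throat (a point): Middle of the clip's mouth, 30 mm along x from its pivot, at the pivot's height. At rest the jaw tips are 54 mm out from the pivot and 2 mm apart. Fully open: tips 45 to 50 mm out, 38 to 41 mm apart, evenly above and below; clear between the jaws from 17 mm out to the tips; the lower jaw then reaches 35 mm below the pivot.
- clip_front (a joint): Opening of the +x handle with the upper jaw, rad: 0 sprung shut, 0.38 fully open (stop). Sprung shut; it and the other handle move together.
- clip_back (a joint): Opening of the -x handle with the lower jaw, rad: 0 sprung shut, 0.38 fully open (stop).
- tray: Bystander: steel tray 100 x 140 x 45 mm, loose. Origin: centre of its underside.
- pad: Bystander: flat black pad 80 x 120 x 12 mm, loose. Origin: centre of its underside.
- cup: Bystander: glass cup 64 mm wide, 75 mm high, loose. Origin: centre of its underside.
Mind the look-alikes: they are no part of the job. What is shaped like the plinth but purple or red is not meant.

How it is judged:
By the outcome, as a careful person would: the job done as asked, in the order asked, and still so for the second after the job is handed in, while the arm keeps its last pose, push and grip.
It also fails if it takes over 72 s, if anything falls off the work surface, if the arm or the gripper's body presses on something with over 40 N, if the wrist force passes 120 N, or if a joint passes its speed limit or range.

## Working session

There is one attempt and no reset: what is moved stays moved. The work goes in short steps, Python scripts to look and compute and a tool call to move; the robot and the scene stay as the last step left them, time stands still between calls to the robot, and variables do not carry over. Pictures are saved under pics/ and viewed, about 8 in all and at most 12, crops included, and the job is handed in when it is done.

Besides the shell and the picture viewer there is one more tool, called after ">>>" as name(argument=value, ...) on one line, values as JSON. send_rows: Moves the arm, as the interface text tells. Its arguments: {"type":"object","properties":{"steps":{"type":"array"},"grip_force":{"type":"number"}},"required":["steps"]}

```bash
mkdir -p pics; ls; cat > h.py <<'E'
import numpy as np, cv2
from scipy.spatial.transform import Rotation as R
from plant import readout,get_image,r
def st():
    s=readout.get_state(); print({k:np.round(s[k],3).tolist() for k in ("clock","joint_positions","ee_pos","tcp_rot","wrist_force","width")}); return s
def cam(d):
    f=d["color"].shape[0]/2/np.tan(np.radians(d["fovy"])/2)
    return np.array([[f,0,d["cx"]],[0,f,d["cy"]],[0,0,1]]),np.array(d["rvec"],float),np.array(d["tvec"],float)
def grab(n,fn=None):
    d=get_image(n)
    if fn: cv2.imwrite("pics/"+fn,d["color"][:,:,::-1]); np.save("pics/"+fn+".npy",{k:v for k,v in d.items()},allow_pickle=True)
    return d
def load(fn): return np.load("pics/"+fn+".npy",allow_pickle=True).item()
def ray(d,px,z):
    K,rv,tv=cam(d); M=cv2.Rodrigues(rv)[0]; c=-M.T@tv.ravel()
    p=np.c_[np.atleast_2d(px),np.ones(len(np.atleast_2d(px)))]; v=(M.T@np.linalg.inv(K)@p.T).T
    return c+v*((z-c[2])/v[:,2])[:,None]
def proj(d,X):
    K,rv,tv=cam(d); return cv2.projectPoints(np.atleast_2d(np.array(X,float)),rv,tv,K,None)[0].reshape(-1,2)
def crop(d,x0,y0,x1,y1,s,fn): cv2.imwrite("pics/"+fn,cv2.resize(d["color"][y0:y1,x0:x1,::-1],None,fx=s,fy=s,interpolation=cv2.INTER_CUBIC))
E
python3 - <<'E'
from h import *
s=st(); print(R.from_quat(np.roll(s["tcp_rot"],-1)).as_matrix().round(3))
a=grab("top","t0.png");b=grab("side","s0.png");c=grab("wrist","w0.png")
for d in(a,b,c):
    K,rv,tv=cam(d);print(K[0,0],(-cv2.Rodrigues(rv)[0].T@tv.ravel()).round(0))
cv2.imwrite("pics/ab.png",cv2.resize(np.hstack([b["color"],c["color"]])[:,:,::-1],(800,300)))
cv2.imwrite("pics/t0b.png",cv2.resize(a["color"][:,:,::-1],(800,600),interpolation=cv2.INTER_CUBIC))
E
```

```text
pics
{'clock': 0.0, 'joint_positions': [1.571, 0.041, 0.084, -0.0, -1.615, -0.334], 'ee_pos': [196.417, 566.632, 247.286], 'tcp_rot': [0.118, -0.117, -0.697, 0.698], 'wrist_force': [-0.068, -0.473, 0.153], 'width': 85.359}
[[-0.945 -0.    -0.328]
 [ 0.328 -0.002 -0.945]
 [-0.    -1.     0.002]]
503.29087370339835 [ 524.   -3. 1257.]
521.6052079419574 [ -67. -683. 1126.]
376.3008084896037 [259. 545. 374.]
```

View pics/t0b.png

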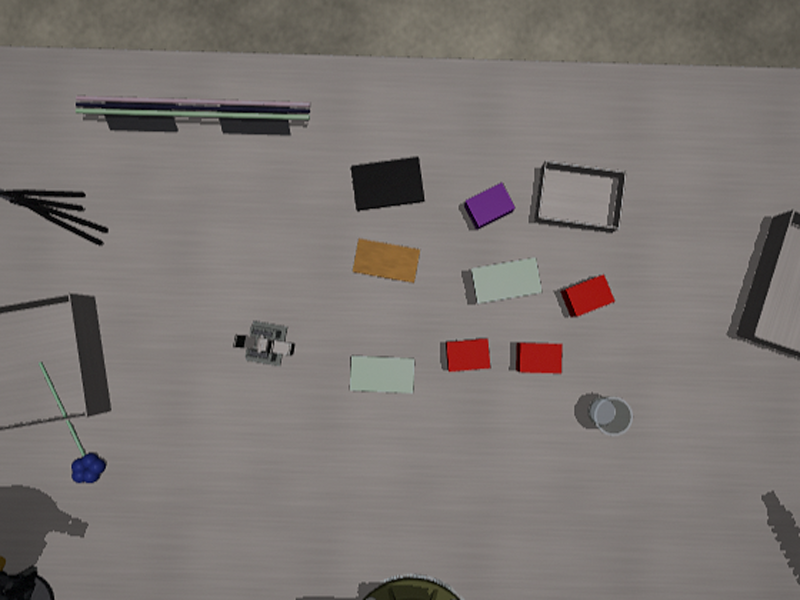

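View pics/ab.png

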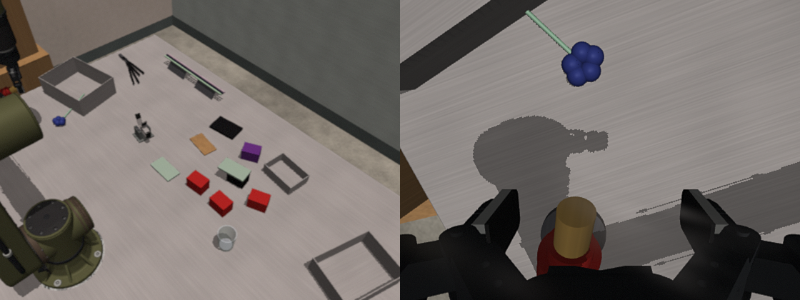

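Look-alikes: purple block (488,205), red blocks (588,295), (468,354), (539,357). The base slab is at (505,280), raised and with a shadow. The top slab lies flat at (382,374), the separator is at (387,260) and the clip at (265,343). Next is one close crop to check these choices and get corners.

```bash
python3 - <<'E'
from h import *
a=load("t0.png");b=load("s0.png")
A=a["color"];B=b["color"]
f=lambda I,x0,y0,x1,y1,w,h:cv2.resize(I[y0:y1,x0:x1],(w,h),interpolation=cv2.INTER_CUBIC)
# top: slab 320..390,170..220 ; clip 160..210,218..260 ; side slab & clip
t=np.vstack([np.hstack([f(A,320,172,390,217,466,300),f(A,160,220,210,265,334,300)]),np.hstack([f(B,295,215,355,267,400,300)[:, :400],f(B,170,155,230,207,400,300)])])
cv2.imwrite("pics/crops.png",t[:,:,::-1])
hsv=cv2.cvtColor(A,cv2.COLOR_RGB2HSV)
for p in [(354,196),(267,262),(271,182),(271,128),(407,137)]:
    print(p,A[p[1],p[0]],hsv[p[1],p[0]])
def rect(seed,z,tol=10):
    m=np.zeros((422,562),np.uint8);cv2.floodFill(A.copy(),m,seed,255,(tol,)*3,(tol,)*3,4|(255<<8)|cv2.FLOODFILL_FIXED_RANGE|cv2.FLOODFILL_MASK_ONLY)
    m=m[1:-1,1:-1];c=max(cv2.findContours(m,0,2)[0],key=cv2.contourArea)
    ys,xs=np.nonzero(m); P=ray(a,np.c_[xs,ys],z)[:,:2].astype(np.float32)
    rr=cv2.minAreaRect(P); u=np.linalg.svd(P-P.mean(0),full_matrices=False)[2][0]
    print(seed,len(xs),"mean",P.mean(0).round(1),"rect",np.round(rr[0],1),np.round(rr[1],1),round(rr[2],1),"axis",np.degrees(np.arctan2(u[1],u[0])).round(1))
for s,z in [((354,196),58),((267,262),8),((271,182),5),((271,128),12)]:
    rect(s,z,25)
E
```

```text
(354, 196) [150 161 150] [ 60  17 161]
(267, 262) [148 161 149] [ 62  21 161]
(271, 182) [135  98  51] [ 17 159 135]
(271, 128) [22 22 23] [120  11  23]
(407, 137) [146 141 138] [ 11  14 146]
(354, 196) 1140 mean [ 620.3 -142.1] rect [ 619.7 -142.2] [ 61.4 108.9] 11.4 axis 101.3
(267, 262) 1074 mean [454.5  63.2] rect [454.2  63.5] [108.7  61.6] 89.6 axis -91.5
(271, 182) 1018 mean [652.6  62.8] rect [653.  63.] [109.8  58.9] 81.5 axis -98.5
(271, 128) 1496 mean [786.7  64.8] rect [787.   64.8] [ 79.9 119.4] 9.6 axis 99.9
```

View pics/crops.png

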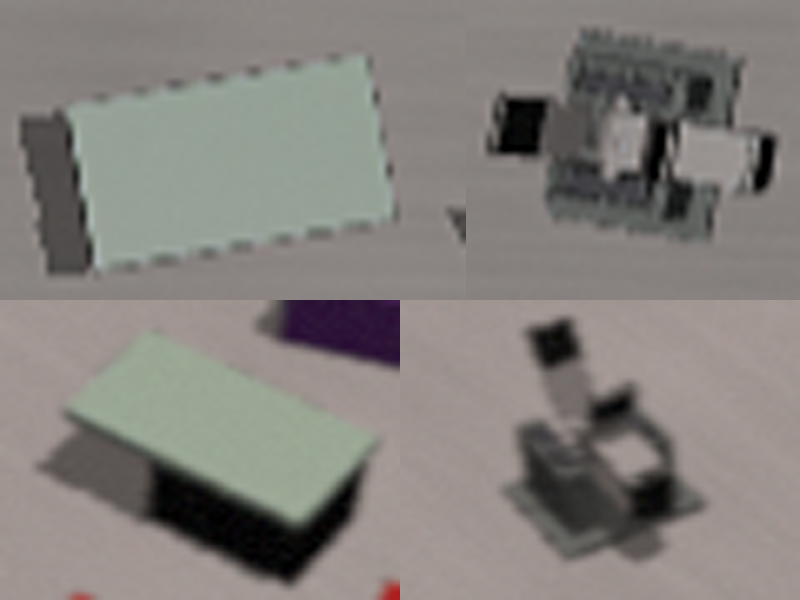

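The crops confirm the slab on the black block, with its overhang at the left (+y) end, and the jaws of the clip pointing right (-y). I'll start with the separator.

```bash
cat >> h.py <<'E'
def plan(xyz,jaw,s=None):
    s=s or readout.get_state(); M=R.from_quat(np.roll(s["tcp_rot"],-1)).as_matrix()
    cur=np.degrees(np.arctan2(M[1,2],M[0,2])); d=(jaw-cur+180)%360-180
    a=np.radians(jaw); z=np.array([np.cos(a),np.sin(a),0]); y=np.array([0,0,-1.]); N=np.c_[np.cross(y,z),y,z]
    dl=np.array(xyz)-s["ee_pos"]; rv=R.from_matrix(M.T@N).as_rotvec()
    print("at",np.round(s["ee_pos"],1),"jaw",cur.round(2),"turn rv",rv.round(4),"shift after turn mm",(N.T@dl).round(1),"F",np.round(s["wrist_force"],1),"w",round(s["width"],1),"t",s["clock"])
def floodrect(d,seed,z,tol=25):
    A=d["color"]; m=np.zeros((422,562),np.uint8);cv2.floodFill(A.copy(),m,seed,255,(tol,)*3,(tol,)*3,4|(255<<8)|cv2.FLOODFILL_FIXED_RANGE|cv2.FLOODFILL_MASK_ONLY)
    c=max(cv2.findContours(m[1:-1,1:-1],0,cv2.CHAIN_APPROX_NONE)[0],key=cv2.contourArea)[:,0].astype(float)
    P=ray(d,c,z)[:,:2].astype(np.float32); rr=cv2.minAreaRect(P); b=cv2.boxPoints(rr); e=b[1]-b[0]; g=b[2]-b[1]
    if np.hypot(*e)<np.hypot(*g): e=g
    print(seed,"centre",np.round(rr[0],1),"size",np.round(rr[1],1),"long axis",np.degrees(np.arctan2(e[1],e[0])).round(1)); return m[1:-1,1:-1]
E
python3 - <<'E'
from h import *
plan([652.6,62.8,150],171.5)
a=load("t0.png")
# clip points: left handle top outer mid, right jaw tip in original px
X=ray(a,[[160+(490-466)/6.68,220+122/6.67]],101);Y=ray(a,[[160+(775-466)/6.68,220+167/6.67]],48);Z=ray(a,[[160+(670-466)/6.68,220+150/6.67]],101)
print(X,Y,Z)
C=ray(a,[[160+(x-466)/6.68,220+y/6.67] for x,y in [(578,32),(742,62),(712,240),(548,215)]],50);print(C.round(1),C.mean(0))
E
```

```text
at [196.5 566.7 247.5] jaw -109.13 turn rv [-1.1000e-03  1.3853e+00 -1.2000e-03] shift after turn mm [-430.9   97.5 -525.6] F [ 1.  -0.8 -0.4] w 85.1 t 0.15
[[506.36834093 297.39783282 101.        ]] [[492.41015811 208.33021211  48.        ]] [[498.57033037 235.28722811 101.        ]]
[[538.7 280.5  50. ]
 [529.7 221.3  50. ]
 [465.8 229.4  50. ]
 [473.  288.4  50. ]] [501.79654662 254.92602277  50.        ]
```

>>> send_rows(steps=[0, 0, 0, 0, 0.173, 0, 83, 0, 0, 0, 0, 0.173, 0, 83, 0, 0, 0, 0, 0.173, 0, 83, 0, 0, 0, 0, 0.173, 0, 83, 0, 0, 0, 0, 0.173, 0, 83, 0, 0, 0, 0, 0.173, 0, 83, 0, 0, 0, 0, 0.173, 0, 83, 0, 0, 0, 0, 0.173, 0, 83], grip_force=30)

```text
clock: 1.15
ee_pos: [196.5, 566.8, 247.8]
tcp_rot: [-0.537, 0.537, 0.46, -0.461]
wrist_force: [0.4, 0.4, -0.2]
width: 71.0
```

>>> send_rows(steps=[-0.036, 0.008, -0.044, 0, 0, 0, 83, -0.036, 0.008, -0.044, 0, 0, 0, 83, -0.036, 0.008, -0.044, 0, 0, 0, 83, -0.036, 0.008, -0.044, 0, 0, 0, 83, -0.036, 0.008, -0.044, 0, 0, 0, 83, -0.036, 0.008, -0.044, 0, 0, 0, 83, -0.036, 0.008, -0.044, 0, 0, 0, 83, -0.036, 0.008, -0.044, 0, 0, 0, 83, -0.036, 0.008, -0.044, 0, 0, 0, 83, -0.036, 0.008, -0.044, 0, 0, 0, 83])

```text
clock: 2.4
ee_pos: [580.0, 144.7, 167.9]
tcp_rot: [0.535, -0.535, -0.462, 0.462]
wrist_force: [-0.1, 1.3, 0.1]
width: 71.1
```

>>> send_rows(steps=[-0.036, 0.008, -0.043, 0, 0, 0, 83, -0.035, 0.008, -0.043, 0, 0, 0, 83, 0, 0, 0, 0, 0, 0, 83])

```text
clock: 2.78
ee_pos: [654.4, 60.2, 149.3]
tcp_rot: [0.537, -0.536, -0.459, 0.462]
wrist_force: [-0.4, 1.3, 0.3]
width: 71.1
```

```bash
python3 - <<'E'
from h import *
plan([652.6,62.8,150],171.5)
w=grab("wrist","w1.png"); s=readout.get_state(); p=np.array(s["ee_pos"]); print(proj(w,[p,[652.6,62.8,5]]).round(0))
M=R.from_quat(np.roll(s["tcp_rot"],-1)).as_matrix(); print(proj(w,[p+M@[0,17,35],p+M@[0,17,-35],p+M@[0,5,35],p+M@[0,5,-35]]).round(0))
sd=tuple(int(v) for v in proj(w,[652.6,62.8,5])[0]); floodrect(w,sd,5,30); floodrect(w,sd,5,45)
E
```

```text
at [654.4  60.2 149.3] jaw 171.31 turn rv [-0.0039 -0.0033 -0.0023] shift after turn mm [ 2.3 -0.7  2.2] F [-0.4  1.3  0.3] w 71.1 t 2.775
[[284. 297.]
 [283. 203.]]
[[369. 276.]
 [199. 277.]
 [376. 290.]
 [192. 290.]]
(283, 202) centre [650.7  48.8] size [81.8 60.1] long axis 81.3
(283, 202) centre [650.6  48.8] size [81.9 60.9] long axis 81.4
```

View pics/w1.png

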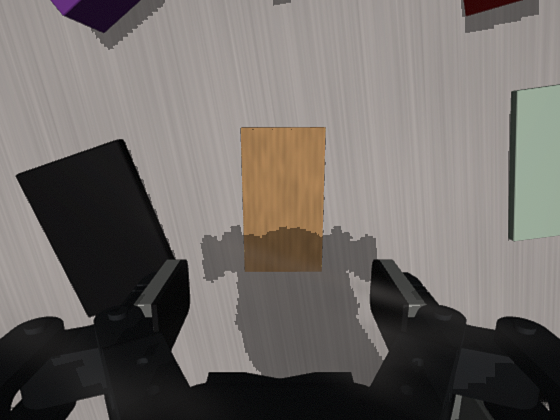

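The picture shows the cardboard in clear view between the fingers, with corners at (241,127), (326,127), (322,271) and (240,271). The black pad is at the left, clear of the fingers.

```bash
python3 - <<'E'
from h import *
w=load("w1.png")
P=ray(w,[(241,127),(326,127),(322.5,271.5),(240,271.5)],5)[:,:2]; print(P.round(1),P.mean(0).round(1))
u=(P[0]+P[1]-P[2]-P[3])/2; v=(P[1]+P[2]-P[0]-P[3])/2;print(np.hypot(*u),np.degrees(np.arctan2(u[1],u[0])),np.hypot(*v),np.degrees(np.arctan2(v[1],v[0])))
plan([*P.mean(0),45],171.4)
E
```

```text
[[673.6   4. ]
 [614.5  13.1]
 [630.4 122.2]
 [694.  112.3]] [653.1  62.9]
110.26233934109032 -99.49861186577816 62.094054868608374 171.1957877374066
at [653.9  61.7 150.3] jaw 171.4 turn rv [-0.0028  0.0001 -0.0014] shift after turn mm [  1.  105.3   0.9] F [-0.2 -0.1  0.4] w 70.5 t 2.825
```

>>> send_rows(steps=[0.001, 0.022, 0.001, 0, 0, 0, 83, 0, 0.022, 0, 0, 0, 0, 83, 0, 0.022, 0, 0, 0, 0, 83, 0, 0.022, 0, 0, 0, 0, 83, 0, 0.022, 0, 0, 0, 0, 83, 0, 0.01, 0, 0, 0, 0, 83, 0, 0.006, 0, 0, 0, 0, 83, 0, 0, 0, 0, 0, 0, 83])

```text
clock: 3.82
ee_pos: [653.0, 64.9, 26.7]
tcp_rot: [-0.535, 0.535, 0.462, -0.462]
wrist_force: [-0.0, -0.1, -0.3]
width: 70.9
```

>>> send_rows(steps=[0, 0.0025, 0, 0, 0, 0, 83, 0, 0, 0, 0, 0, 0, 83])

```text
clock: 4.08
ee_pos: [653.1, 64.6, 24.2]
tcp_rot: [-0.535, 0.535, 0.462, -0.462]
wrist_force: [0.7, -0.0, 0.5]
width: 70.9
```

```bash
python3 - <<'E'
from h import *
w=grab("wrist","w2.png"); plan([653.1,62.9,18],171.3)
E
```

```text
at [653.   64.6  24.1] jaw 171.57 turn rv [0.0004 0.0048 0.0001] shift after turn mm [-1.6  6.1 -0.3] F [-0.1  0.5 -1.2] w 70.9 t 4.125
```

View pics/w2.png

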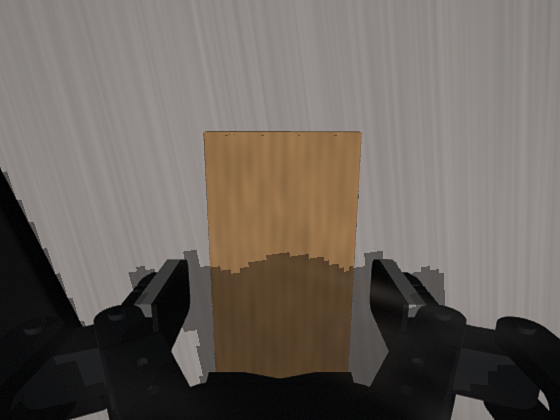

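Still clear. The cardboard is centred between the pads, with its far edge at row 131. I'll continue down gently.

>>> send_rows(steps=[-0.0015, 0.002, 0, 0, 0, 0, 83, 0, 0.0015, 0, 0, 0, 0, 83, 0, 0, 0, 0, 0, 0, 83])

```text
clock: 4.5
ee_pos: [652.6, 63.0, 20.1]
tcp_rot: [0.535, -0.535, -0.462, 0.462]
wrist_force: [0.4, -0.4, 1.3]
width: 71.0
```

>>> send_rows(steps=[0, 0.001, 0, 0, 0, 0, 83, 0, 0.001, 0, 0, 0, 0, 83, 0, 0, 0, 0, 0, 0, 83])

```text
clock: 4.88
ee_pos: [652.6, 63.1, 18.2]
tcp_rot: [-0.535, 0.535, 0.462, -0.462]
wrist_force: [-0.5, 0.1, -0.1]
width: 70.8
```

```bash
python3 - <<'E'
from h import *
w=load("w2.png"); e=ray(w,[(283,131.5)],5)[0]; print("far edge",e, "dist to TCP", np.hypot(*(e[:2]-[653,64.6])))
plan([653.1,62.9,18],171.3)
E
```

```text
far edge [644.32015611   8.357452     5.        ] dist to TCP 56.90838159560007
at [652.6  63.1  18.2] jaw 171.58 turn rv [-0.0002  0.0048 -0.0002] shift after turn mm [-0.1  0.2 -0.5] F [-0.5  0.1 -0.1] w 70.8 t 4.875
```

>>> send_rows(steps=[0, 0.001, 0, 0, 0, 0, 83, 0, 0.001, 0, 0, 0, 0, 83, 0, 0, 0, 0, 0, 0, 83])

```text
clock: 5.25
ee_pos: [652.6, 63.1, 16.2]
tcp_rot: [0.535, -0.535, -0.462, 0.462]
wrist_force: [-0.4, -0.4, -0.4]
width: 70.8
```

>>> send_rows(steps=[0, 0.001, 0, 0, 0, 0, 83, 0, 0.001, 0, 0, 0, 0, 83, 0, 0, 0, 0, 0, 0, 83])

```text
clock: 5.62
ee_pos: [652.6, 63.1, 14.2]
tcp_rot: [0.535, -0.535, -0.462, 0.462]
wrist_force: [-0.8, -0.0, -0.1]
width: 70.4
```

>>> send_rows(steps=[0, 0.001, 0, 0, 0, 0, 83, 0, 0.001, 0, 0, 0, 0, 83, 0, 0, 0, 0, 0, 0, 83])

```text
clock: 6.0
ee_pos: [652.6, 63.1, 12.2]
tcp_rot: [0.535, -0.535, -0.462, 0.462]
wrist_force: [-0.1, -0.0, 0.3]
width: 71.0
```

>>> send_rows(steps=[0, 0.001, 0, 0, 0, 0, 83, 0, 0.001, 0, 0, 0, 0, 83, 0, 0, 0, 0, 0, 0, 83])

```text
clock: 6.38
ee_pos: [652.6, 63.1, 10.2]
tcp_rot: [0.535, -0.535, -0.462, 0.462]
wrist_force: [0.0, 0.1, -0.1]
width: 70.7
```

>>> send_rows(steps=[0, 0, 0, 0, 0, 0, 76, 0, 0, 0, 0, 0, 0, 76, 0, 0.0005, 0, 0, 0, 0, 76])

```text
clock: 6.75
ee_pos: [653.1, 63.1, 10.9]
tcp_rot: [-0.535, 0.536, 0.462, -0.462]
wrist_force: [-1.7, 0.2, 7.0]
width: 64.6
```

>>> send_rows(steps=[0, 0.0007, 0, 0, 0, 0, 76, 0, 0, 0, 0, 0, 0, 76])

```text
clock: 7.0
ee_pos: [653.1, 63.1, 10.9]
tcp_rot: [-0.535, 0.536, 0.462, -0.462]
wrist_force: [-3.1, 0.6, 9.0]
width: 64.8
```

>>> send_rows(steps=[0, 0.0007, 0, 0, 0, 0, 76, 0, 0, 0, 0, 0, 0, 76])

```text
clock: 7.25
ee_pos: [653.1, 63.1, 10.8]
tcp_rot: [-0.535, 0.536, 0.462, -0.462]
wrist_force: [-5.0, 0.9, 12.0]
width: 64.9
```

Contact found: with the fingers at 65 mm, the tips touch at TCP z = 10.9. I'll raise to about 13 and grip.

>>> send_rows(steps=[0, -0.0045, 0, 0, 0, 0, 76, 0, 0, 0, 0, 0, 0, 60, 0, 0, 0, 0, 0, 0, 60, 0, 0, 0, 0, 0, 0, 60, 0, 0, 0, 0, 0, 0, 60], grip_force=30)

```text
clock: 7.88
ee_pos: [653.0, 63.2, 13.8]
tcp_rot: [-0.535, 0.536, 0.462, -0.462]
wrist_force: [-1.1, 0.2, 6.6]
width: 58.6
```

>>> send_rows(steps=[0, -0.005, 0, 0, 0, 0, 60, 0, -0.01, 0, 0, 0, 0, 60, 0, -0.02, 0, 0, 0, 0, 60, 0, -0.025, 0, 0, 0, 0, 60, 0, -0.025, 0, 0, 0, 0, 60, 0, -0.02, 0, 0, 0, 0, 60, 0, 0, 0, 0, 0, 0, 60])

```text
clock: 8.75
ee_pos: [653.7, 63.4, 120.7]
tcp_rot: [-0.535, 0.536, 0.463, -0.461]
wrist_force: [1.1, -0.0, -0.7]
width: 58.5
```

```bash
python3 - <<'E'
from h import *
w=grab("wrist","w3.png"); plan([620.3,-142.1,115],-168.7)
E
```

```text
at [652.9  63.3 118.6] jaw 171.58 turn rv [ 0.0012 -0.3443  0.0007] shift after turn mm [-195.     3.6   72.2] F [ 0.1  0.5 -0.5] w 58.9 t 8.8
```

View pics/w3.png

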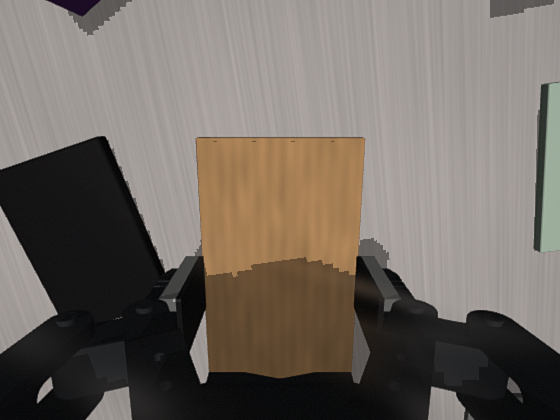

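The cardboard is held square, with its far edge at row 137 and columns 196–364. Next is over the base slab.

>>> send_rows(steps=[0, -0.01, 0, 0, -0.172, 0, 60, 0, 0, 0, 0, -0.172, 0, 60, -0.025, 0, 0.009, 0, 0, 0, 60, -0.035, 0, 0.013, 0, 0, 0, 60, -0.035, 0, 0.013, 0, 0, 0, 60, -0.035, 0, 0.013, 0, 0, 0, 60, -0.035, 0, 0.013, 0, 0, 0, 60, -0.02, 0, 0.007, 0, 0, 0, 60, -0.01, 0, 0.004, 0, 0, 0, 60, 0, 0, 0, 0, 0, 0, 60])

```text
clock: 10.05
ee_pos: [620.1, -142.4, 127.6]
tcp_rot: [0.449, -0.449, -0.546, 0.547]
wrist_force: [0.1, 0.6, -0.5]
width: 58.5
```

```bash
python3 - <<'E'
from h import *
w=load("w3.png"); e=ray(w,[(196.5,138),(364.5,138),(280.5,138)],109.8)[:,:2]; print("sep far edge",e.round(1),"d",np.hypot(*(e[2]-[652.9,63.3])))
w=grab("wrist","w4.png"); plan([620.3,-142.1,115],-168.7)
E
```

```text
sep far edge [[676.2   4.3]
 [616.5  13.2]
 [646.3   8.7]] d 54.98004570462251
at [ 620.3 -141.8  127.7] jaw -168.73 turn rv [-0.0002 -0.0005  0.0001] shift after turn mm [-0.3 12.7  0.1] F [ 0.7 -0.  -0.1] w 58.3 t 10.1
```

View pics/w4.png

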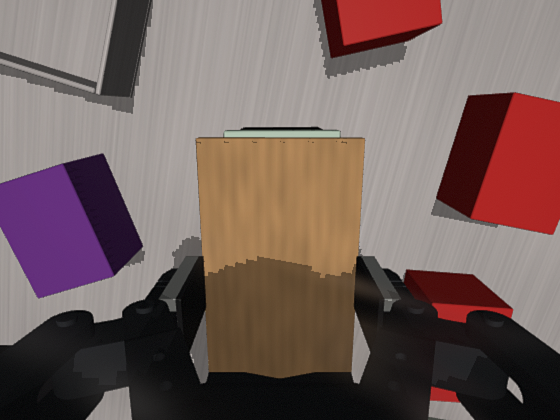

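The cardboard is over the base slab. The slab's far edge shows at row 130 between columns 224 and 341; the red and purple blocks are clear.

```bash
python3 - <<'E'
from h import *
w=load("w4.png"); A=w["color"].astype(int); print(A[120:142:1,282].tolist()); print([(x,A[133,x].tolist()) for x in list(range(218,230))+list(range(335,346))])
e=ray(w,[(196.5,138),(364.5,138),(280.5,138)],127.7-13.8+5)[:,:2];print("sep",e.round(1),np.hypot(*(e[0]-e[1])))
print(np.degrees(np.arctan2(*(e[1]-e[0])[::-1])))
for z in(50,58):
    for row in(130,136):
        b=ray(w,[(224,row),(341,row),(282.5,row)],z)[:,:2];print(z,row,b.round(1).tolist(),np.hypot(*(b[0]-b[1])),np.degrees(np.arctan2(*(b[1]-b[0])[::-1])))
a=np.radians(101.3);u=np.array([np.cos(a),np.sin(a)]);c=np.array([620.3,-142.1]);n=np.array([-u[1],u[0]])
print("pred far corners top",proj(w,[[*(c-55*u+30*k*n),58] for k in(1,-1)]),proj(w,[[*(c-55*u+30*k*n),50] for k in(1,-1)]))
E
```

```text
[[165, 160, 158], [165, 159, 156], [167, 162, 157], [168, 162, 158], [168, 162, 159], [172, 165, 162], [168, 161, 158], [46, 43, 43], [0, 0, 0], [23, 27, 23], [87, 96, 87], [157, 174, 156], [176, 193, 175], [179, 194, 177], [178, 194, 176], [179, 196, 178], [173, 191, 174], [121, 120, 104], [119, 88, 58], [160, 121, 80], [163, 124, 82], [163, 124, 82]]
[(218, [169, 162, 159]), (219, [168, 161, 158]), (220, [166, 158, 155]), (221, [166, 159, 156]), (222, [165, 158, 154]), (223, [124, 126, 120]), (224, [151, 167, 151]), (225, [183, 198, 181]), (226, [180, 198, 178]), (227, [178, 196, 176]), (228, [179, 196, 177]), (229, [179, 196, 177]), (335, [177, 193, 176]), (336, [177, 193, 176]), (337, [178, 195, 177]), (338, [177, 193, 176]), (339, [153, 170, 153]), (340, [132, 135, 128]), (341, [169, 162, 160]), (342, [167, 160, 156]), (343, [165, 159, 156]), (344, [167, 160, 157]), (345, [168, 161, 159])]
sep [[ 660.5 -191.1]
 [ 602.2 -202.6]
 [ 631.4 -196.9]] 59.431444407421736
-168.82985412496822
50 130 [[660.4, -189.9], [599.4, -202.0], [629.9, -195.9]] 62.17289456289704 -168.829460435573
50 136 [[659.9, -186.8], [598.6, -198.9], [629.3, -192.9]] 62.42696689818445 -168.8297553004142
58 130 [[659.3, -190.6], [600.7, -202.2], [630.0, -196.4]] 59.733695939051366 -168.82946043557297
58 136 [[658.9, -187.6], [600.0, -199.2], [629.5, -193.4]] 59.9778003792464 -168.82975530041418
pred far corners top [[339.13204331 130.13388948]
 [221.63159685 130.40460625]] [[336.82219919 129.23780683]
 [223.86256076 129.49813219]]
```

>>> send_rows(steps=[0.0003, 0.01, 0.0005, 0, 0, 0, 60, 0, 0.015, 0, 0, 0, 0, 60, 0, 0.015, 0, 0, 0, 0, 60, 0, 0.007, 0, 0, 0, 0, 60, 0, 0.003, 0, 0, 0, 0, 60, 0, 0, 0, 0, 0, 0, 60])

```text
clock: 10.85
ee_pos: [619.8, -142.1, 78.1]
tcp_rot: [0.448, -0.449, -0.547, 0.547]
wrist_force: [-1.1, 0.5, 0.5]
width: 58.6
```

```bash
python3 - <<'E'
from h import *
plan([619.8,-141.9,73],-168.8); plan([619.8,-141.9,73],-168.8)
d=grab("side","s1.png"); c=proj(d,[[620,-142,65]])[0].astype(int); print(c); crop(d,c[0]-40,c[1]-32,c[0]+40,c[1]+28,10,"s1c.png")
E
```

```text
at [ 619.8 -142.1   78.1] jaw -168.71 turn rv [ 0.0001  0.0015 -0.0003] shift after turn mm [ 0.2  5.1 -0. ] F [-1.1  0.5  0.5] w 58.6 t 10.85
at [ 619.8 -142.1   78.1] jaw -168.71 turn rv [ 0.0001  0.0015 -0.0003] shift after turn mm [ 0.2  5.1 -0. ] F [-1.1  0.5  0.5] w 58.6 t 10.85
[328 233]
```

View pics/s1c.png

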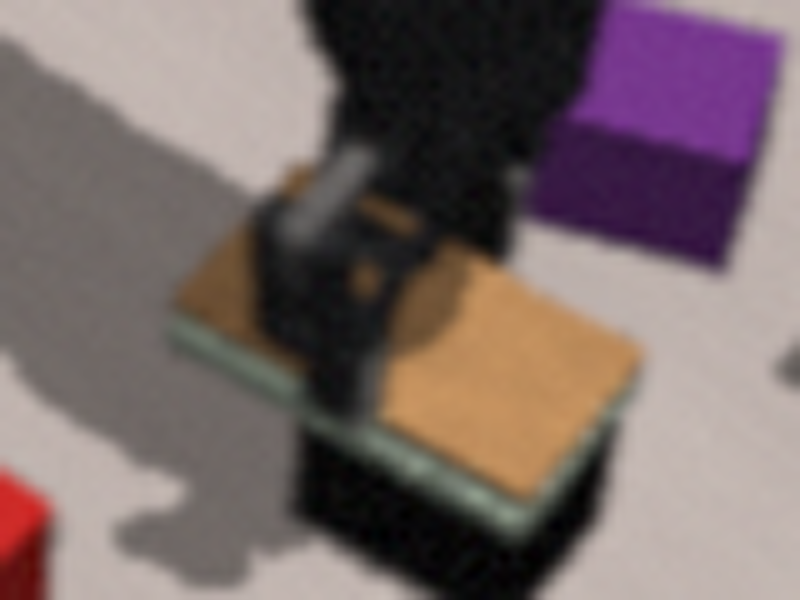

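The side crop shows the cardboard hovering in line just above the slab. I'll lower it.

>>> send_rows(steps=[0, 0.0025, 0, 0, 0, 0, 60, 0, 0.0015, 0, 0, 0, 0, 60, 0, 0.001, 0, 0, 0, 0, 60, 0, 0, 0, 0, 0, 0, 60])

```text
clock: 11.4
ee_pos: [619.6, -142.0, 72.8]
tcp_rot: [0.448, -0.448, -0.547, 0.547]
wrist_force: [0.4, 1.0, -0.0]
width: 58.4
```

>>> send_rows(steps=[0, 0.0005, 0, 0, 0, 0, 60, 0, 0.0005, 0, 0, 0, 0, 60, 0, 0, 0, 0, 0, 0, 60])

```text
clock: 11.78
ee_pos: [619.7, -142.0, 71.9]
tcp_rot: [0.448, -0.448, -0.547, 0.547]
wrist_force: [-0.8, 0.2, -0.3]
width: 58.6
```

>>> send_rows(steps=[0, 0, 0, 0, 0, 0, 74, 0, 0, 0, 0, 0, 0, 80, 0, 0, 0, 0, 0, 0, 84, 0, -0.005, 0, 0, 0, 0, 84, 0, -0.015, 0, 0, 0, 0, 84, 0, -0.02, 0, 0, 0, 0, 84, 0, -0.025, 0, 0, 0, 0, 84, 0, -0.025, 0, 0, 0, 0, 84, 0, -0.02, 0, 0, 0, 0, 84, 0, 0, 0, 0, 0, 0, 84])

```text
clock: 13.02
ee_pos: [620.6, -142.1, 184.9]
tcp_rot: [-0.447, 0.45, 0.548, -0.546]
wrist_force: [-0.6, 0.2, -0.5]
width: 72.0
```

```bash
python3 - <<'E'
from h import *
w=grab("wrist","w5.png"); t=grab("top","t5.png"); plan([454.5,63.2,120],-181.5); plan([454.5,63.2,120],-181)
u=np.array([np.cos(np.radians(101.3)),np.sin(np.radians(101.3))])
s=proj(w,[[*(np.array([620,-142])-30*u),63]])[0].astype(int);print(s)
floodrect(w,tuple(int(v) for v in s),63,40)
I=cv2.resize(w["color"][60:360,120:440],(800,750)); 
x=cv2.resize(w["color"][90:340,150:410],(624,600),interpolation=cv2.INTER_CUBIC); cv2.imwrite("pics/w5c.png",x[:,:,::-1])
E
```

```text
at [ 619.5 -141.8  181.5] jaw -168.71 turn rv [-0.0004  0.2232  0.0005] shift after turn mm [200.6  61.5 170.4] F [-0.6  0.5 -0.2] w 71.7 t 13.125
at [ 619.5 -141.8  181.5] jaw -168.71 turn rv [-0.0004  0.2144  0.0005] shift after turn mm [202.1  61.5 168.6] F [-0.6  0.5 -0.2] w 71.7 t 13.125
[282 164]
(282, 164) centre [ 623.5 -157.7] size [60.7 79.9] long axis -78.8
```

View pics/w5c.png

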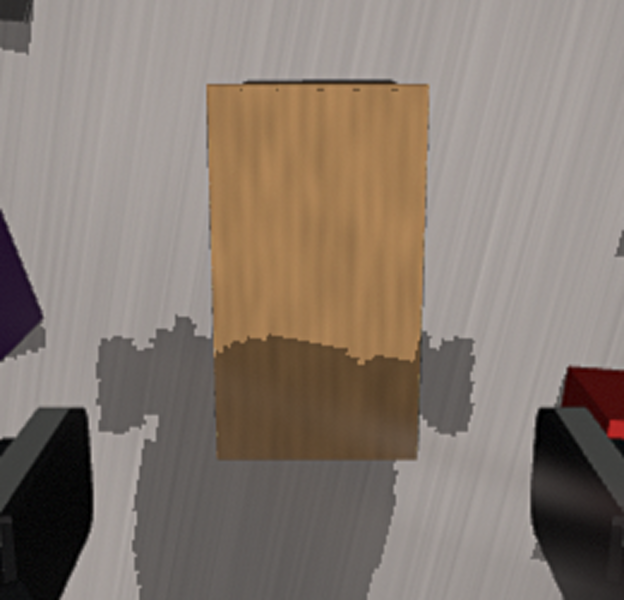

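The cardboard lies squarely: its corners in the crop are (208,85), (428,85), (417,459) and (217,459), and no glass shows around it. Next is the top slab.

>>> send_rows(steps=[0, 0, 0, 0, 0.11, 0, 84, 0, 0, 0, 0, 0.11, 0, 84, 0.033, 0.007, 0.028, 0, 0, 0, 84, 0.033, 0.008, 0.028, 0, 0, 0, 84, 0.033, 0.008, 0.028, 0, 0, 0, 84, 0.033, 0.008, 0.028, 0, 0, 0, 84, 0.033, 0.008, 0.028, 0, 0, 0, 84, 0.036, 0.007, 0.029, 0, 0, 0, 84, 0, 0, 0, 0, 0, 0, 84, 0, 0, 0, 0, 0, 0, 84])

```text
clock: 14.38
ee_pos: [455.2, 62.7, 135.4]
tcp_rot: [0.506, -0.506, -0.494, 0.495]
wrist_force: [1.0, 0.4, 0.2]
width: 71.6
```

```bash
python3 - <<'E'
from h import *
w5=load("w5.png"); P=ray(w5,np.array([(208,85),(428,85),(417,459.5),(217,459.5)])/2.4+[150,90],63)[:,:2]; print("sep centre",P.mean(0).round(1)); u=(P[0]+P[1]-P[2]-P[3]); print(np.hypot(*u)/2,np.degrees(np.arctan2(u[1],u[0])))
w=grab("wrist","w6.png"); plan([454.5,63.2,120],-181.)
s=proj(w,[[454.5,35,8]])[0].astype(int);print(s)
floodrect(w,tuple(int(v) for v in s),8,30); floodrect(w,tuple(int(v) for v in proj(w,[[454.5,63,8]])[0]),8,75)
A=w["color"].astype(int); g=(A[:,:,1]-(A[:,:,0]+A[:,:,2])/2>4).astype(np.uint8)
n,l,stt,c=cv2.connectedComponentsWithStats(g); k=1+np.argmax(stt[1:,4]); print(stt[k],c[k])
C=max(cv2.findContours((l==k).astype(np.uint8),0,1)[0],key=cv2.contourArea); q=cv2.approxPolyDP(C,8,True)[:,0]; print(q.tolist(), ray(w,q,8)[:,:2].round(1).tolist())
E
```

```text
sep centre [ 620.1 -142.1]
109.93212401135482 -78.80710813846788
at [455.4  62.4 135.5] jaw 178.66 turn rv [-0.0007 -0.0059 -0.0006] shift after turn mm [ 0.8 15.5  1. ] F [-0.3  0.4  0.8] w 71.7 t 14.425
[280 165]
(280, 165) centre [456.7  72.4] size [277.2 408.7] long axis -1.3
(281, 205) centre [456.2  72.9] size [278.2 429.5] long axis -1.3
[  236   125    91   154 13159] [281.49122274 200.54077058]
[[326, 126], [236, 127], [242, 278], [322, 277]] [[424.1, 9.4], [483.5, 8.7], [484.9, 117.3], [426.1, 117.9]]
```

>>> send_rows(steps=[0.001, 0.02, 0.001, 0, -0.007, 0, 84, 0, 0.025, 0, 0, 0, 0, 84, 0, 0.025, 0, 0, 0, 0, 84, 0, 0.02, 0, 0, 0, 0, 84, 0, 0.015, 0, 0, 0, 0, 84, 0, 0.006, 0, 0, 0, 0, 84, 0, 0, 0, 0, 0, 0, 84, 0, 0, 0, 0, 0, 0, 84])

```text
clock: 15.42
ee_pos: [454.9, 64.0, 25.8]
tcp_rot: [-0.504, 0.504, 0.496, -0.496]
wrist_force: [-0.4, 0.0, -0.3]
width: 71.8
```

```bash
python3 - <<'E'
from h import *
plan([454.6,63.3,15],179.1)
w=grab("wrist","w7.png")
A=w["color"].astype(int); g=(A[:,:,1]-(A[:,:,0]+A[:,:,2])/2>4).astype(np.uint8)
n,l,stt,c=cv2.connectedComponentsWithStats(g); k=1+np.argmax(stt[1:,4]); print(stt[k],c[k])
C=max(cv2.findContours((l==k).astype(np.uint8),0,1)[0],key=cv2.contourArea); q=cv2.approxPolyDP(C,8,True)[:,0]; print(q.tolist(), ray(w,q,8)[:,:2].round(1).tolist())
E
```

```text
at [454.9  64.   25.8] jaw 179.08 turn rv [ 0.0013 -0.0003  0.0004] shift after turn mm [-0.7 10.8  0.3] F [-0.4  0.  -0.3] w 71.8 t 15.425
[  204   135   158   243 34796] [282.52359467 250.47037016]
[[204, 137], [216, 371], [348, 371], [361, 137]] [[483.4, 8.4], [485.2, 111.9], [426.0, 112.9], [424.2, 9.4]]
```

>>> send_rows(steps=[-0.0007, 0.005, 0, 0, 0, 0, 84, 0, 0.004, 0, 0, 0, 0, 84, 0, 0.0017, 0, 0, 0, 0, 80, 0, 0, 0, 0, 0, 0, 72, 0, 0, 0, 0, 0, 0, 60, 0, 0, 0, 0, 0, 0, 60, 0, 0, 0, 0, 0, 0, 60, 0, 0, 0, 0, 0, 0, 60], grip_force=40)

```text
clock: 16.48
ee_pos: [454.6, 63.2, 14.5]
tcp_rot: [-0.504, 0.504, 0.496, -0.496]
wrist_force: [0.1, 0.9, 3.3]
width: 58.2
```

>>> send_rows(steps=[0, -0.003, 0, 0, 0, 0, 60, 0, -0.01, 0, 0, 0, 0, 60, 0, -0.02, 0, 0, 0, 0, 60, 0, -0.03, 0, 0, 0, 0, 60, 0, -0.03, 0, 0, 0, 0, 60, 0, -0.02, 0, 0, 0, 0, 60, 0, -0.008, 0, 0, 0, 0, 60, 0, 0, 0, 0, 0, 0, 60, 0, 0, 0, 0, 0, 0, 60])

```text
clock: 17.6
ee_pos: [453.9, 63.0, 134.1]
tcp_rot: [0.504, -0.504, -0.495, 0.497]
wrist_force: [0.2, 0.5, -3.0]
width: 58.4
```

```bash
cat >> h.py <<'E'
def glass(w,z,thr=4):
    A=w["color"].astype(int); g=(A[:,:,1]-(A[:,:,0]+A[:,:,2])/2>thr).astype(np.uint8)
    n,l,stt,c=cv2.connectedComponentsWithStats(g); k=1+np.argmax(stt[1:,4])
    C=max(cv2.findContours((l==k).astype(np.uint8),0,1)[0],key=cv2.contourArea); q=cv2.approxPolyDP(C,8,True)[:,0]; print(stt[k],q.tolist(), ray(w,q,z)[:,:2].round(1).tolist())
E
python3 - <<'E'
from h import *
plan([620.1,-142.1,140],-168.8)
w=grab("wrist","w8.png"); s=readout.get_state(); glass(w,s["ee_pos"][2]-15+8)
E
```

```text
at [453.9  63.  134.1] jaw 179.08 turn rv [-0.0018 -0.2116 -0.0005] shift after turn mm [-233.5   -5.9 -123.2] F [ 0.2  0.5 -3. ] w 58.4 t 17.6
[  195   140   171   238 36731] [[195, 142], [208, 372], [351, 372], [365, 143]] [[483.4, 8.3], [485.2, 102.7], [425.8, 103.8], [423.9, 9.7]]
```

>>> send_rows(steps=[0, -0.003, 0, 0, -0.106, 0, 60, 0, -0.003, 0, 0, -0.106, 0, 60, -0.025, 0, -0.013, 0, 0, 0, 60, -0.038, 0, -0.02, 0, 0, 0, 60, -0.038, 0, -0.02, 0, 0, 0, 60, -0.038, 0, -0.02, 0, 0, 0, 60, -0.038, 0, -0.02, 0, 0, 0, 60, -0.034, 0, -0.018, 0, 0, 0, 60, -0.022, 0, -0.012, 0, 0, 0, 60, 0, 0, 0, 0, 0, 0, 60])

```text
clock: 18.9
ee_pos: [620.3, -142.7, 139.2]
tcp_rot: [0.45, -0.448, -0.545, 0.547]
wrist_force: [-0.7, 0.0, -1.0]
width: 59.0
```

>>> send_rows(steps=[0, 0.005, 0, 0, 0, 0, 60, 0, 0, 0, 0, 0, 0, 60, 0, 0, 0, 0, 0, 0, 60])

```text
clock: 19.27
ee_pos: [620.2, -140.8, 136.5]
tcp_rot: [-0.448, 0.449, 0.547, -0.547]
wrist_force: [-0.5, -0.3, -1.6]
width: 58.6
```

```bash
python3 - <<'E'
from h import *
plan([619.8,-142.2,79],-168.8)
w=grab("wrist","w9.png"); A=w["color"].astype(int)
for x in(240,282,320): print(x,[(y,A[y,x].tolist()) for y in range(124,144)])
for y in (134,136,138,150): print(y,[(x,A[y,x].tolist()) for x in list(range(192,200))+list(range(220,232))+list(range(334,346))+list(range(360,370))])
E
```

```text
at [ 620.2 -140.8  136.5] jaw -168.72 turn rv [ 0.0003  0.0014 -0.0002] shift after turn mm [-1.3 57.5  0.7] F [-0.5 -0.3 -1.6] w 58.6 t 19.275
240 [(124, [154, 148, 146]), (125, [144, 140, 139]), (126, [93, 72, 53]), (127, [152, 114, 72]), (128, [153, 117, 76]), (129, [150, 115, 75]), (130, [149, 114, 75]), (131, [147, 113, 74]), (132, [147, 112, 74]), (133, [147, 111, 73]), (134, [147, 112, 74]), (135, [144, 110, 73]), (136, [144, 109, 72]), (137, [143, 109, 71]), (138, [145, 109, 71]), (139, [138, 103, 68]), (140, [61, 64, 57]), (141, [76, 87, 79]), (142, [133, 148, 133]), (143, [147, 162, 147])]
282 [(124, [50, 49, 50]), (125, [12, 6, 3]), (126, [81, 61, 39]), (127, [156, 118, 78]), (128, [145, 110, 72]), (129, [97, 73, 48]), (130, [149, 113, 76]), (131, [151, 114, 76]), (132, [150, 114, 76]), (133, [148, 113, 75]), (134, [148, 113, 75]), (135, [148, 113, 76]), (136, [149, 113, 75]), (137, [147, 112, 75]), (138, [150, 113, 75]), (139, [143, 108, 71]), (140, [64, 66, 60]), (141, [78, 89, 82]), (142, [136, 150, 136]), (143, [148, 163, 147])]
320 [(124, [150, 144, 142]), (125, [56, 
[... 3728 characters left out ...]
157]), (225, [158, 174, 157]), (226, [158, 174, 157]), (227, [158, 174, 157]), (228, [158, 173, 157]), (229, [158, 173, 157]), (230, [159, 174, 158]), (231, [159, 174, 157]), (334, [158, 172, 156]), (335, [157, 172, 156]), (336, [157, 172, 156]), (337, [157, 171, 155]), (338, [156, 171, 155]), (339, [158, 172, 156]), (340, [157, 172, 155]), (341, [157, 171, 155]), (342, [157, 172, 155]), (343, [157, 172, 155]), (344, [157, 172, 155]), (345, [156, 171, 155]), (360, [157, 173, 156]), (361, [157, 172, 156]), (362, [158, 174, 157]), (363, [152, 167, 151]), (364, [123, 137, 123]), (365, [102, 99, 96]), (366, [156, 149, 147]), (367, [153, 147, 144]), (368, [153, 146, 144]), (369, [157, 150, 148])]
```

```bash
python3 - <<'E'
from h import *
w=load("w9.png"); u=np.array([np.cos(np.radians(101.25)),np.sin(np.radians(101.25))]); j=np.array([-u[1],u[0]])
f=lambda c,r,z:(lambda p:(p.round(1),"along",(p@u).round(2),"jaw",(p@j).round(2)))(ray(w,[(c,r)],z)[0,:2])
print("slab bot",f(280.2,139.5,122.1)); print("slab top",f(280.2,141.5,130.1)); print("sep bot",f(281.8,125.6,58)); print("sep top",f(281.8,127.3,63))
w3=load("w4.png"); 
for nm,r,z in(("b",136.8,113.9),("t",138.5,118.9)): p=ray(w3,[(280.5,r)],z)[0,:2]; print("w4 sep",nm,p@u-np.array([620.3,-141.8])@u,p@j-np.array([620.3,-141.8])@j)
T=np.array([620.2,-140.8]);print("TCP",T@u,T@j); print("sep centre w5",np.array([620.1,-142.1])@u)
E
```

```text
slab bot (array([ 631.4, -194.3]), 'along', np.float64(-313.77), 'jaw', np.float64(-581.39))
slab top (array([ 631.4, -194.3]), 'along', np.float64(-313.74), 'jaw', np.float64(-581.41))
sep bot (array([ 630.9, -196.5]), 'along', np.float64(-315.8), 'jaw', np.float64(-580.45))
sep top (array([ 630.8, -195.9]), 'along', np.float64(-315.17), 'jaw', np.float64(-580.48))
w4 sep b -56.22728571139635 -0.09027997607086036
w4 sep t -56.01194098736812 -0.10500447457968676
TCP -259.08958519517756 -580.8143135662127
sep centre w5 -260.3450970275001
```

>>> send_rows(steps=[-0.0016, 0.01, 0.0006, 0, 0, 0, 60, 0, 0.016, 0, 0, 0, 0, 60, 0, 0.016, 0, 0, 0, 0, 60, 0, 0.008, 0, 0, 0, 0, 60, 0, 0.004, 0, 0, 0, 0, 60, 0, 0, 0, 0, 0, 0, 60, 0, 0, 0, 0, 0, 0, 60])

```text
clock: 20.2
ee_pos: [620.5, -143.2, 82.9]
tcp_rot: [-0.448, 0.449, 0.547, -0.546]
wrist_force: [0.7, 0.1, -1.6]
width: 58.3
```

```bash
python3 - <<'E'
from h import *
plan([619.8,-142.2,78],-168.8)
w=grab("wrist","w10.png"); A=w["color"].astype(int)
for x in(240,320): print(x,[(y,A[y,x].tolist()) for y in range(128,144)])
d=grab("side","s2.png"); c=proj(d,[[620,-142,65]])[0].astype(int); x1=cv2.resize(d["color"][c[1]-25:c[1]+25,c[0]-32:c[0]+32],(768,600),interpolation=cv2.INTER_CUBIC); cv2.imwrite("pics/s2c.png",x1[:,:,::-1])
E
```

```text
at [ 620.5 -143.2   82.9] jaw -168.76 turn rv [ 0.0011  0.0006 -0.0005] shift after turn mm [1.1 4.9 0.5] F [ 0.7  0.1 -1.6] w 58.3 t 20.2
240 [(128, [140, 135, 132]), (129, [140, 135, 132]), (130, [140, 135, 133]), (131, [145, 140, 137]), (132, [141, 136, 132]), (133, [36, 34, 33]), (134, [0, 0, 0]), (135, [1, 1, 0]), (136, [2, 1, 3]), (137, [12, 12, 9]), (138, [49, 43, 33]), (139, [77, 58, 40]), (140, [52, 56, 51]), (141, [70, 79, 72]), (142, [121, 133, 121]), (143, [133, 146, 132])]
320 [(128, [139, 135, 132]), (129, [140, 135, 133]), (130, [142, 136, 134]), (131, [139, 134, 132]), (132, [75, 72, 71]), (133, [13, 12, 12]), (134, [0, 0, 0]), (135, [4, 2, 3]), (136, [3, 4, 3]), (137, [22, 19, 16]), (138, [60, 53, 40]), (139, [73, 55, 38]), (140, [53, 59, 53]), (141, [72, 81, 73]), (142, [122, 135, 122]), (143, [133, 146, 132])]
```

```bash
python3 - <<'E'
from h import *
w=load("w10.png"); u=np.array([np.cos(np.radians(101.25)),np.sin(np.radians(101.25))]); j=np.array([-u[1],u[0]])
for n,r,z in(("slabtop",141.5,76.6),("slabbot",139.6,68.6),("septop",139.6,63),("sepbot",138,58),("basebot",137,50),("plinthbot",132.6,0)): p=ray(w,[(280,r)],z)[0,:2]; print(n,(p@u).round(2))
A=w["color"].astype(int)
for y in (138,139,145): print(y,[(x,A[y,x].tolist()) for x in list(range(192,208))]);print([(x,A[y,x].tolist()) for x in list(range(352,368))])
plan([619.8,-142.2,78],-168.8)
E
```

```text
slabtop -316.08
slabbot -316.08
septop -315.62
sepbot -315.83
basebot -315.62
plinthbot -314.22
138 [(192, [140, 134, 132]), (193, [139, 133, 130]), (194, [140, 134, 131]), (195, [138, 133, 130]), (196, [139, 133, 130]), (197, [139, 133, 131]), (198, [140, 135, 132]), (199, [143, 136, 134]), (200, [144, 137, 135]), (201, [143, 137, 134]), (202, [144, 138, 136]), (203, [145, 139, 137]), (204, [141, 134, 130]), (205, [132, 126, 124]), (206, [117, 109, 103]), (207, [116, 108, 102])]
[(352, [62, 56, 48]), (353, [64, 58, 49]), (354, [78, 70, 61]), (355, [96, 87, 79]), (356, [113, 105, 98]), (357, [116, 108, 101]), (358, [134, 128, 125]), (359, [139, 132, 131]), (360, [141, 135, 133]), (361, [138, 132, 129]), (362, [138, 132, 130]), (363, [142, 136, 133]), (364, [143, 137, 134]), (365, [140, 134, 132]), (366, [138, 133, 129]), (367, [136, 131, 127])]
139 [(192, [140, 134, 131]), (193, [140, 135, 132]), (194, [139, 134, 131]), (195, [140, 134, 130]), (196, [139, 134, 130]), (197, [139, 132, 131]), (198, [143, 136, 135]), (199, [140, 135, 131]), (200, [137, 131, 128]), (201, [138, 132, 129])
[... 710 characters left out ...]
59, 144]), (201, [144, 158, 143]), (202, [144, 158, 143]), (203, [143, 157, 143]), (204, [143, 157, 142]), (205, [143, 157, 142]), (206, [144, 159, 144]), (207, [143, 158, 143])]
[(352, [143, 157, 142]), (353, [142, 156, 141]), (354, [142, 157, 141]), (355, [141, 157, 141]), (356, [143, 158, 142]), (357, [142, 156, 141]), (358, [141, 156, 140]), (359, [141, 156, 140]), (360, [141, 157, 141]), (361, [143, 157, 141]), (362, [142, 156, 141]), (363, [143, 158, 143]), (364, [119, 132, 118]), (365, [96, 101, 93]), (366, [137, 131, 128]), (367, [140, 134, 132])]
at [ 620.4 -143.1   82.9] jaw -168.77 turn rv [ 0.001   0.0006 -0.0003] shift after turn mm [1.  4.9 0.4] F [-0.5  1.1 -1.5] w 58.5 t 20.3
```

View pics/s2c.png

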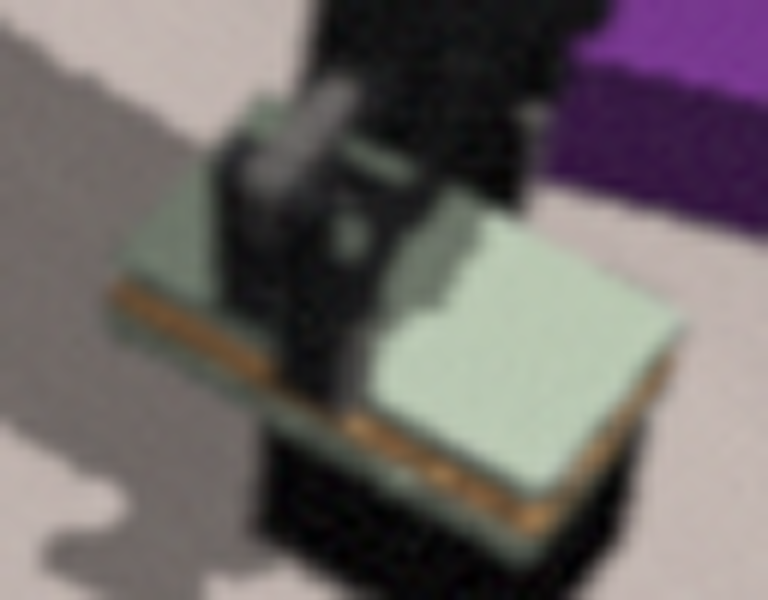

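The side crop shows the slab hovering in line above the cardboard. After a correction of about 0.5 mm I'll lower it.

>>> send_rows(steps=[0.0006, 0.0015, 0.0005, 0, 0, 0, 60, 0, 0.002, 0, 0, 0, 0, 60, 0, 0.001, 0, 0, 0, 0, 60, 0, 0, 0, 0, 0, 0, 60])

```text
clock: 20.8
ee_pos: [619.5, -142.7, 77.7]
tcp_rot: [0.449, -0.449, -0.546, 0.547]
wrist_force: [0.5, 0.2, -1.9]
width: 58.3
```

>>> send_rows(steps=[0, 0.0005, 0, 0, 0, 0, 60, 0, 0, 0, 0, 0, 0, 60])

```text
clock: 21.05
ee_pos: [619.5, -142.7, 77.6]
tcp_rot: [0.449, -0.449, -0.547, 0.547]
wrist_force: [-1.7, 0.6, 0.8]
width: 58.4
```

>>> send_rows(steps=[0, 0.0004, 0, 0, 0, 0, 60, 0, 0, 0, 0, 0, 0, 60])

```text
clock: 21.3
ee_pos: [619.6, -142.6, 77.6]
tcp_rot: [0.448, -0.449, -0.547, 0.547]
wrist_force: [-3.6, 1.6, 4.4]
width: 58.3
```

>>> send_rows(steps=[0, -0.0006, 0, 0, 0, 0, 60, 0, 0, 0, 0, 0, 0, 60, 0, 0, 0, 0, 0, 0, 74, 0, 0, 0, 0, 0, 0, 80, 0, 0, 0, 0, 0, 0, 84, 0, -0.005, 0, 0, 0, 0, 84, 0, -0.02, 0, 0, 0, 0, 84, 0, -0.03, 0, 0, 0, 0, 84, 0, -0.03, 0, 0, 0, 0, 84, 0, -0.025, 0, 0, 0, 0, 84])

```text
clock: 22.55
ee_pos: [619.9, -142.8, 190.9]
tcp_rot: [-0.448, 0.45, 0.547, -0.546]
wrist_force: [0.2, 0.1, -0.8]
width: 71.3
```

```bash
python3 - <<'E'
from h import *
w=grab("wrist","w11.png"); t=grab("top","t11.png"); glass(w,71); glass(t,71)
# stray orange around stack in wrist view
A=w["color"].astype(int); o=((A[:,:,0]-A[:,:,2])>30)&(A[:,:,0]<200); ys,xs=np.nonzero(o); print(len(xs), xs.min(initial=999),xs.max(initial=0),ys.min(initial=999),ys.max(initial=0))
plan([501,264,200],-98.5)
E
```

```text
[  234   126    94   158 13977] [[234, 127], [239, 282], [322, 282], [327, 127]] [[660.2, -189.9], [639.0, -83.4], [580.7, -95.0], [601.7, -201.4]]
[  209   146   112   274 18522] [[290, 146], [209, 158], [212, 206], [225, 214], [236, 419], [320, 419], [305, 416]] [[733.3, 14.6], [699.0, 206.0], [585.2, 194.4], [567.2, 163.1], [96.7, 120.1], [102.3, -72.9], [108.0, -38.3]]
17330 309 526 0 308
at [ 621.1 -143.1  193.4] jaw -168.76 turn rv [ 0.0048 -1.2263 -0.0071] shift after turn mm [ 178.9   -6.6 -384.9] F [ 0.6  1.3 -0.4] w 71.8 t 22.65
```

>>> send_rows(steps=[0, 0, 0, 0, -0.175, 0, 100, 0, 0, 0, 0, -0.175, 0, 100, 0, 0, 0, 0, -0.175, 0, 100, 0, 0, 0, 0, -0.175, 0, 100, 0, 0, 0, 0, -0.175, 0, 100, 0, 0, 0, 0, -0.175, 0, 100, 0, 0, 0, 0, -0.176, 0, 100])

```text
clock: 23.52
ee_pos: [619.5, -142.6, 188.1]
tcp_rot: [0.05, -0.051, -0.705, 0.705]
wrist_force: [0.2, 0.7, -0.1]
width: 85.7
```

>>> send_rows(steps=[0.022, 0, -0.048, 0, 0, 0, 100, 0.022, 0, -0.048, 0, 0, 0, 100, 0.022, 0, -0.048, 0, 0, 0, 100, 0.022, 0, -0.048, 0, 0, 0, 100, 0.022, 0, -0.048, 0, 0, 0, 100, 0.022, 0, -0.048, 0, 0, 0, 100, 0.022, 0, -0.048, 0, 0, 0, 100, 0.025, 0, -0.049, 0, 0, 0, 100, 0, 0, 0, 0, 0, 0, 100, 0, 0, 0, 0, 0, 0, 100])

```text
clock: 24.78
ee_pos: [499.5, 264.7, 187.8]
tcp_rot: [0.052, -0.052, -0.705, 0.705]
wrist_force: [0.8, -0.2, -0.9]
width: 85.5
```

```bash
python3 - <<'E'
from h import *
plan([501,264,200],-98.5)
w=grab("wrist","w12.png"); u=np.array([np.cos(np.radians(-98.5)),np.sin(np.radians(-98.5))]); n=np.array([-u[1],u[0]]); p=np.array([501,264])
print(proj(w,[[*(p+a*u+b*n),z] for a,b,z in((31.5,10,101),(31.5,-10,101),(-31.5,10,101),(-31.5,-10,101),(54,10,48),(54,-10,48),(0,0,48))]).round(0).tolist())
x=cv2.resize(w["color"][90:390,80:480],(800,600),interpolation=cv2.INTER_CUBIC); cv2.imwrite("pics/w12c.png",x[:,:,::-1])
E
```

```text
at [499.5 264.7 187.8] jaw -98.48 turn rv [ 0.      0.0003 -0.0004] shift after turn mm [ -1.6 -12.2   0.5] F [ 0.8 -0.2 -0.9] w 85.5 t 24.775
[[334.0, 205.0], [333.0, 237.0], [226.0, 205.0], [227.0, 237.0], [355.0, 186.0], [353.0, 213.0], [280.0, 200.0]]
```

View pics/w12c.png

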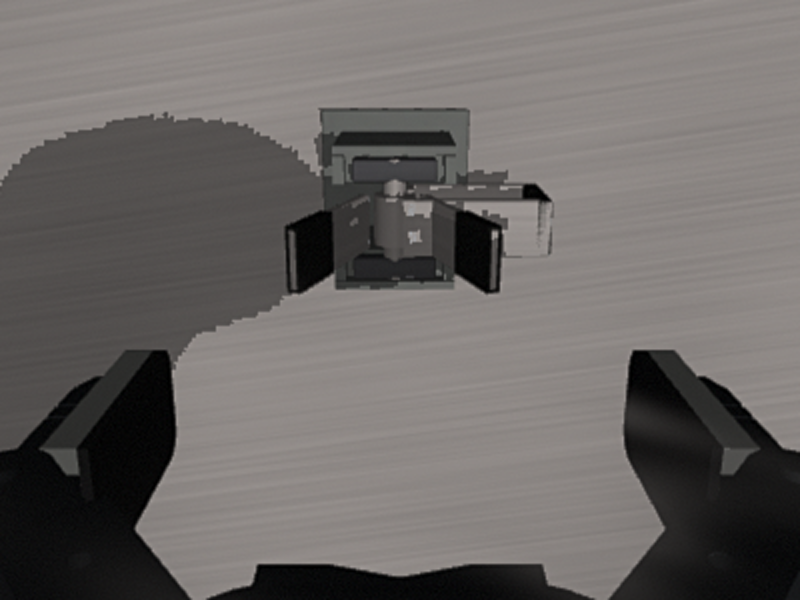

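The two black handle tops are at crop (287–291, 230–292) and (498–499, 228–292) and the pin at (393,225). So the clip sits about 1.8 mm back from my estimate, and its angle agrees. I'll reach it now.

```bash
python3 - <<'E'
from h import *
w=load("w12.png"); c=lambda x,y:(80+x/2,90+y/2)
H=ray(w,[c(288,230),c(292,292),c(499.5,228),c(498,292)],101)[:,:2]; print(H.round(1).tolist(),H.mean(0)); print("pin",ray(w,[c(393,185),c(393,258)],50).round(1))
v=(H[2]+H[3]-H[0]-H[1]);print(np.hypot(*v)/2,np.degrees(np.arctan2(v[1],v[0])))
plan([*H.mean(0),88],-98.5)
E
```

```text
[[515.5, 295.0], [496.5, 297.4], [506.9, 233.7], [487.3, 236.4]] [501.53599658 265.63193027]
pin [[514.3 264.5  50. ]
 [487.5 268.6  50. ]]
61.75310350264926 -98.25452111245642
at [499.8 264.2 187.8] jaw -98.55 turn rv [ 0.0001 -0.0008 -0.0004] shift after turn mm [-1.5 99.8 -1.7] F [-0.4  0.1  0.9] w 85.2 t 24.825
```

>>> send_rows(steps=[-0.0013, 0.02, -0.0018, 0, 0, 0, 100, 0, 0.025, 0, 0, 0, 0, 100, 0, 0.02, 0, 0, 0, 0, 100, 0, 0.015, 0, 0, 0, 0, 100, 0, 0.01, 0, 0, 0, 0, 100, 0, 0.006, 0, 0, 0, 0, 100, 0, 0, 0, 0, 0, 0, 100, 0, 0, 0, 0, 0, 0, 100])

```text
clock: 25.82
ee_pos: [501.4, 266.5, 92.1]
tcp_rot: [-0.052, 0.053, 0.705, -0.705]
wrist_force: [-0.4, -0.2, -0.0]
width: 85.3
```

```bash
python3 - <<'E'
from h import *
plan([501.3,265.9,88],-98.4)
E
```

```text
at [501.4 266.5  92.1] jaw -98.52 turn rv [ 0.0007 -0.002  -0.0009] shift after turn mm [0.  4.1 0.6] F [-0.4 -0.2 -0. ] w 85.3 t 25.825
```

>>> send_rows(steps=[0, 0.004, 0.0005, 0, 0, 0, 90, 0, 0, 0, 0, 0, 0, 75, 0, 0, 0, 0, 0, 0, 70, 0, 0, 0, 0, 0, 0, 65, 0, 0, 0, 0, 0, 0, 60], grip_force=25)

```text
clock: 26.45
ee_pos: [501.9, 266.4, 89.5]
tcp_rot: [-0.051, 0.053, 0.706, -0.705]
wrist_force: [-2.9, 0.7, 8.8]
width: 51.5
```

>>> send_rows(steps=[0, 0, 0, 0, 0, 0, 54, 0, 0, 0, 0, 0, 0, 48, 0, 0, 0, 0, 0, 0, 42, 0, 0, 0, 0, 0, 0, 36, 0, 0, 0, 0, 0, 0, 30, 0, 0, 0, 0, 0, 0, 24, 0, 0, 0, 0, 0, 0, 20, 0, 0, 0, 0, 0, 0, 16, 0, 0, 0, 0, 0, 0, 16, 0, 0, 0, 0, 0, 0, 16])

```text
clock: 27.7
ee_pos: [502.8, 266.2, 91.0]
tcp_rot: [-0.051, 0.054, 0.706, -0.704]
wrist_force: [-1.2, -1.5, 12.4]
width: 19.2
```

```bash
python3 - <<'E'
from h import *
plan([501.3,265.9,88],-98.4)
E
```

```text
at [502.8 266.2  91. ] jaw -98.49 turn rv [ 0.0023 -0.0017 -0.0049] shift after turn mm [1.4 3.  0.5] F [-1.2 -1.5 12.4] w 19.2 t 27.7
```

>>> send_rows(steps=[0, -0.002, 0, 0, 0, 0, 10, 0, -0.003, 0, 0, 0, 0, 10, 0, -0.008, 0, 0, 0, 0, 10, 0, -0.015, 0, 0, 0, 0, 10, 0, -0.02, 0, 0, 0, 0, 10, 0, -0.025, 0, 0, 0, 0, 10, 0, -0.025, 0, 0, 0, 0, 10, 0, -0.015, 0, 0, 0, 0, 10, 0, -0.006, 0, 0, 0, 0, 10, 0, 0, 0, 0, 0, 0, 10])

```text
clock: 28.95
ee_pos: [500.9, 265.8, 206.2]
tcp_rot: [0.053, -0.052, -0.705, 0.705]
wrist_force: [-0.3, -0.3, -1.5]
width: 19.1
```

```bash
python3 - <<'E'
from h import *
plan([600,0,200],-78.8)
s=readout.get_state(); p=s["ee_pos"]; w=grab("wrist","w14.png"); d=grab("side","s14.png"); t=grab("top","t14.png"); 
c=proj(d,[[p[0],p[1],p[2]-30]])[0].astype(int); print(c); a=w["color"][90:390,80:480]; b=cv2.resize(d["color"][c[1]-30:c[1]+30,c[0]-40:c[0]+40],(400,300),interpolation=cv2.INTER_CUBIC)
tc=proj(t,[[p[0],p[1],p[2]-40]])[0].astype(int); e=cv2.resize(t["color"][tc[1]-30:tc[1]+30,tc[0]-40:tc[0]+40],(400,300),interpolation=cv2.INTER_CUBIC)
sc=proj(d,[[620,-142,65]])[0].astype(int); f=cv2.resize(d["color"][sc[1]-24:sc[1]+24,sc[0]-32:sc[0]+32],(400,300),interpolation=cv2.INTER_CUBIC)
cv2.imwrite("pics/m14.png",np.vstack([np.hstack([a,b]),np.hstack([e,f])])[:,:,::-1])
E
```

```text
at [500.9 265.8 206.2] jaw -98.52 turn rv [-0.     -0.3443  0.0004] shift after turn mm [-45.6   6.2 280. ] F [-0.3 -0.3 -1.5] w 19.1 t 28.95
[193 143]
```

```bash
python3 - <<'E'
from h import *
plan([594.8,-14.6,150],-78.8)
E
```

```text
at [500.7 265.6 205.3] jaw -98.53 turn rv [-0.0012 -0.3443  0.0015] shift after turn mm [-37.9  55.3 293.1] F [-0.1  0.7 -1.9] w 19.0 t 29.1
```

>>> send_rows(steps=[0, 0, 0, 0, -0.115, 0, 10, 0, 0, 0, 0, -0.115, 0, 10, 0, 0, 0, 0, -0.114, 0, 10, -0.003, 0, 0.02, 0, 0, 0, 10, -0.005, 0, 0.035, 0, 0, 0, 10, -0.006, 0, 0.045, 0, 0, 0, 10, -0.006, 0, 0.045, 0, 0, 0, 10, -0.006, 0, 0.045, 0, 0, 0, 10, -0.006, 0, 0.045, 0, 0, 0, 10, -0.004, 0.01, 0.035, 0, 0, 0, 10])

```text
clock: 30.35
ee_pos: [589.2, 5.1, 196.8]
tcp_rot: [-0.068, 0.067, -0.704, 0.704]
wrist_force: [0.9, -0.1, -1.7]
width: 19.2
```

>>> send_rows(steps=[-0.002, 0.02, 0.018, 0, 0, 0, 10, 0, 0.02, 0.005, 0, 0, 0, 10, 0, 0.02, 0, 0, 0, 0, 10, 0, 0.015, 0, 0, 0, 0, 10, 0, 0.01, 0, 0, 0, 0, 10, 0, 0.005, 0, 0, 0, 0, 10, 0, 0, 0, 0, 0, 0, 10, 0, 0, 0, 0, 0, 0, 10])

```text
clock: 31.35
ee_pos: [595.6, -14.2, 107.2]
tcp_rot: [-0.069, 0.069, -0.704, 0.704]
wrist_force: [0.6, -0.2, -0.6]
width: 18.9
```

```bash
python3 - <<'E'
from h import *
plan([594.8,-14.6,103.5],-78.8)
s=readout.get_state(); p=s["ee_pos"]; w=grab("wrist","w15.png"); d=grab("side","s15.png"); t=grab("top","t15.png"); w0=load("w14.png")
f=lambda d,X,k:(lambda c:cv2.resize(d["color"][c[1]-3*k:c[1]+3*k,c[0]-4*k:c[0]+4*k],(400,300),interpolation=cv2.INTER_CUBIC))(proj(d,[X])[0].astype(int))
a=w["color"][90:390,80:480]; print("side c",proj(d,[[600,-50,70]])[0],"top c",proj(t,[[600,-60,70]])[0])
b=cv2.resize(d["color"][165:285,250:410],(400,300)); 
cv2.imwrite("pics/m15.png",np.vstack([np.hstack([a,w0["color"][90:390,80:480]]),np.hstack([f(d,[600,-40,70],14),f(t,[600,-60,70],18)])])[:,:,::-1])
E
```

```text
at [595.6 -14.2 107.2] jaw -78.81 turn rv [-0.0002 -0.0001 -0.0012] shift after turn mm [0.8 3.7 0.2] F [ 0.6 -0.2 -0.6] w 18.9 t 31.35
side c [298.45934425 216.02816842] top c [319.92952332 202.8531074 ]
```

View pics/m15.png

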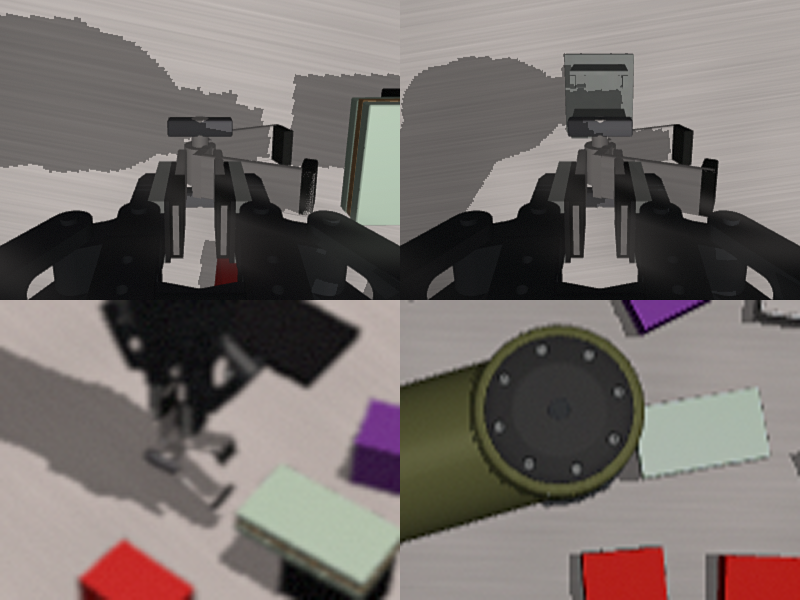

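The last picture shows the clip held with its jaws wide open and level. The upper jaw tip is at crop (301–317, 160–213) and the lower at (272–291, 125–165). The stack end is at (349–357, 98–220), clear to the right, and the stack is intact and square. I'll check the jaw height numerically against the projection.

```bash
python3 - <<'E'
from h import *
w=load("w15.png"); T=np.array([595.6,-14.2,107.2]); a=np.radians(-78.8); u=np.array([np.cos(a),np.sin(a)]); n=np.array([-u[1],u[0]])
P=lambda x,b,z:proj(w,[[*(T[:2]+x*u+b*n),T[2]-43+z]])[0].round(0)-[80,90]
for nm,x,z in (("up inner tip",48,20),("up outer",48,27),("up outer45",45,30),("lo inner tip",48,-20),("lo inner45",45,-20),("lo outer",45,-30),("shoulder",15,0),("shoulder-",-15,0)):
    bb=(22,14) if "sh" in nm else (10,-10)
    print(nm,P(x,bb[0],z),P(x,bb[1],z))
e=np.array([609.4,-88.2]); m=np.array([-.194,.981]);k=np.array([.981,.194])
print("stack end",[ (proj(w,[[*(e+s*30*k),z]])[0]-[80,90]).round(0).tolist() for z in(50,71) for s in(1,-1)])
E
python3 - <<'E'
import sys;sys.path.insert(0,'.')
from h import *
w=load("w15.png");A=w["color"].astype(int)
for y in (235,275,290): print(y,[(x,int(A[y,x].mean())) for x in range(345,405,2)])
for x in(360,366,386,392): print(x,[(y,int(A[y,x].mean())) for y in range(206,310,3)])
E
```

```text
up inner tip [312. 155.] [309. 198.]
up outer [317. 161.] [313. 206.]
up outer45 [312. 164.] [308. 210.]
lo inner tip [290. 128.] [288. 164.]
lo inner45 [284. 128.] [282. 164.]
lo outer [280. 123.] [278. 157.]
shoulder [231. 116.] [230. 132.]
shoulder- [166. 116.] [167. 132.]
stack end [[350.0, 95.0], [339.0, 204.0], [368.0, 104.0], [354.0, 225.0]]
235 [(345, 101), (347, 98), (349, 177), (351, 181), (353, 8), (355, 11), (357, 13), (359, 14), (361, 13), (363, 20), (365, 29), (367, 31), (369, 29), (371, 27), (373, 110), (375, 105), (377, 102), (379, 102), (381, 102), (383, 101), (385, 102), (387, 101), (389, 102), (391, 102), (393, 104), (395, 104), (397, 103), (399, 103), (401, 104), (403, 104)]
275 [(345, 104), (347, 101), (349, 103), (351, 102), (353, 102), (355, 103), (357, 104), (359, 103), (361, 105), (363, 105), (365, 104), (367, 103), (369, 103), (371, 101), (373, 102), (375, 100), (377, 99), (379, 103), (381, 23), (383, 14), (385, 18), (387, 17), (389, 20), (391, 35), (393, 92), (395, 37), (397, 179), (399, 174), (401, 174), (403, 176)]
290 [(345, 28), (347, 28), (349, 60), (3
[... 1221 characters left out ...]
 107), (233, 105), (236, 102), (239, 108), (242, 105), (245, 104), (248, 42), (251, 6), (254, 9), (257, 12), (260, 9), (263, 19), (266, 18), (269, 16), (272, 17), (275, 15), (278, 18), (281, 21), (284, 40), (287, 31), (290, 39), (293, 65), (296, 47), (299, 40), (302, 122), (305, 144), (308, 176)]
392 [(206, 108), (209, 103), (212, 104), (215, 104), (218, 106), (221, 106), (224, 105), (227, 102), (230, 105), (233, 104), (236, 102), (239, 106), (242, 105), (245, 104), (248, 104), (251, 6), (254, 7), (257, 10), (260, 11), (263, 14), (266, 39), (269, 26), (272, 44), (275, 39), (278, 44), (281, 65), (284, 81), (287, 63), (290, 91), (293, 67), (296, 52), (299, 59), (302, 66), (305, 29), (308, 23)]
```

>>> send_rows(steps=[0.0006, 0.002, 0, 0, 0, 0, 10, 0, 0.0017, 0, 0, 0, 0, 10, 0, 0, 0, 0, 0, 0, 10, 0, 0, 0.004, 0, 0, 0, 10, 0, 0, 0.007, 0, 0, 0, 10, 0, 0, 0.007, 0, 0, 0, 10, 0, 0, 0.004, 0, 0, 0, 10, 0, 0, 0, 0, 0, 0, 10])

```text
clock: 32.5
ee_pos: [598.9, -36.5, 102.7]
tcp_rot: [-0.069, 0.069, -0.704, 0.704]
wrist_force: [-0.6, -1.1, -1.4]
width: 18.8
```

```bash
python3 - <<'E'
from h import *
plan([604.2,-61.7,103.5],-78.8)
E
```

```text
at [598.9 -36.5 102.7] jaw -78.85 turn rv [-0.0001 -0.0009  0.0001] shift after turn mm [-0.3 -0.8 25.8] F [-0.6 -1.1 -1.4] w 18.8 t 32.5
```

>>> send_rows(steps=[0, -0.0008, 0, 0, 0, 0, 10, 0, 0, 0.004, 0, 0, 0, 10, 0, 0, 0.006, 0, 0, 0, 10, 0, 0, 0.006, 0, 0, 0, 10, 0, 0, 0.005, 0, 0, 0, 10, 0, 0, 0.004, 0, 0, 0, 10, 0, 0, 0, 0, 0, 0, 10, 0, 0, 0, 0, 0, 0, 10])

```text
clock: 33.5
ee_pos: [603.7, -60.5, 103.5]
tcp_rot: [-0.069, 0.069, -0.704, 0.704]
wrist_force: [1.0, 0.5, -1.2]
width: 19.2
```

```bash
python3 - <<'E'
from h import *
plan([604.2,-61.7,103.5],-78.8)
w=grab("wrist","w16.png"); A=w["color"].astype(int)
T=np.array(readout.get_state()["ee_pos"]); a=np.radians(-78.8); u=np.array([np.cos(a),np.sin(a)]); n=np.array([-u[1],u[0]])
print([(proj(w,[[*(T[:2]+x*u+b*n),T[2]-43+z]])[0]).round(0).tolist() for x,z in((48,20),(48,-20)) for b in(10,-10)])
e=np.array([609.4,-88.2]);k=np.array([.981,.194]); print("stack end",[(proj(w,[[*(e+s*30*k),z]])[0]).round(0).tolist() for z in(50,71) for s in(1,-1)])
for y in(190,200,210,222,240,290,310): print(y,[(x,A[y,x].tolist()) for x in range(330,405,5)])
t=grab("top","t16.png"); x0,y0=[int(v) for v in proj(t,[[612,-170,71]])[0]]; B=t["color"].astype(int); g=((B[:,:,1]-(B[:,:,0]+B[:,:,2])/2>4)&(B[:,:,1]>120)).astype(np.uint8)
n_,l,st_,c=cv2.connectedComponentsWithStats(g); k_=l[y0,x0]; C=max(cv2.findContours((l==k_).astype(np.uint8),0,1)[0],key=cv2.contourArea); q=cv2.approxPolyDP(C,3,True)[:,0]; print(st_[k_],ray(t,q,71)[:,:2].round(1).tolist())
E
```

```text
at [603.7 -60.5 103.5] jaw -78.81 turn rv [-0.0001 -0.0003 -0.    ] shift after turn mm [-0.3  0.   1.3] F [ 1.   0.5 -1.2] w 19.2 t 33.5
[[392.0, 245.0], [388.0, 289.0], [370.0, 218.0], [368.0, 254.0]]
stack end [[337.0, 184.0], [332.0, 296.0], [344.0, 194.0], [338.0, 317.0]]
190 [(330, [104, 99, 98]), (335, [103, 99, 98]), (340, [90, 101, 92]), (345, [172, 132, 88]), (350, [172, 132, 88]), (355, [170, 129, 86]), (360, [119, 93, 62]), (365, [101, 77, 52]), (370, [178, 139, 92]), (375, [181, 140, 94]), (380, [108, 82, 55]), (385, [110, 85, 58]), (390, [181, 142, 95]), (395, [182, 143, 95]), (400, [181, 141, 94])]
200 [(330, [103, 99, 98]), (335, [107, 103, 102]), (340, [75, 74, 62]), (345, [146, 161, 146]), (350, [187, 204, 185]), (355, [187, 204, 185]), (360, [187, 204, 186]), (365, [187, 205, 186]), (370, [186, 204, 184]), (375, [186, 204, 185]), (380, [186, 203, 184]), (385, [185, 204, 185]), (390, [184, 203, 184]), (395, [185, 202, 183]), (400, [184, 202, 182])]
210 [(330, [108, 104, 101]), (335, [111, 106, 105]), (340, [54, 44, 34]), (345, [160, 177, 160]), (350, [186, 204, 184]
[... 1030 characters left out ...]
5, [28, 29, 28]), (350, [103, 100, 99]), (355, [101, 98, 95]), (360, [100, 99, 96]), (365, [101, 99, 96]), (370, [103, 102, 98]), (375, [103, 102, 98]), (380, [46, 50, 45]), (385, [47, 50, 47]), (390, [43, 46, 42]), (395, [179, 196, 177]), (400, [174, 192, 173])]
310 [(330, [29, 29, 29]), (335, [26, 26, 26]), (340, [22, 22, 21]), (345, [20, 19, 19]), (350, [17, 18, 17]), (355, [18, 18, 17]), (360, [15, 16, 17]), (365, [11, 11, 12]), (370, [51, 56, 51]), (375, [172, 190, 172]), (380, [177, 196, 178]), (385, [178, 197, 178]), (390, [20, 22, 21]), (395, [24, 26, 25]), (400, [25, 29, 25])]
[352 179  28  31 440] [[660.2, -186.4], [654.8, -165.2], [621.5, -161.2], [587.6, -135.9], [603.6, -199.3]]
```

```bash
python3 - <<'E'
from h import *
print(r.close_job()); st()
E
```

```text
the job is handed in; nothing more can be done
None
the job is handed in; nothing more can be done
```

I laid the separator and then the second slab on the base slab. I then took the clip from its cradle and brought its open jaws around the overhanging end without touching the stack. The job was handed in at about 33.5 s of the 72 s, with the clip still squeezed open in the air.

**Stack:** The separator measured centred at (620.1, -142.1) mm and the top slab at (620.4, -142.4) mm. The base slab, measured at the start, was at (620.3, -142.1). The edges agree to within about 1 mm, and the angle to under 0.5°. I did not measure the base slab again after stacking, but a side picture just before the final approach showed the stack intact and in line.

**Clip:** The fingers read 19.2 mm, against the handles' 20 mm stop, so the clip is fully open. In height, the pivot is within about 2 mm of the middle of the stack, leaving about 8 mm clear above and below by calculation. The stack end lies about 28 mm out from the pivot, so the jaw tips overlap it by about 17–22 mm. The wrist force was about 1 N, with no sign of contact.

**Caveats:**
- I had viewed all 12 pictures by then, so I checked the final jaw position by pose and pixel values rather than by eye.
- In the last top view the arm hid part of the stack, so that view confirms only its visible far end, to within a few millimetres.
- The top slab touched down with about 4 N before release, and I eased it off before opening the fingers.
- I never moved to the tray, pad or cup, but I did not check them again at the end.

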